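# Fit the seed-dish carousel on its keyed drive hub

### The job

Lift the seed-dish carousel out of its blue stand by its grip bar, lower its shaft into the hub of the drive unit and turn it until the key drops into the keyway, then push it down against the spring until the disc lies flat on the hub. Finish while still holding it by the grip bar and pressing it fully home: do not let go, the spring would lift it again. Leave the wash bottle, tub and note pad where they are.

Things in the scene. Friction and masses are not known exactly. Their poses are not given: they have to be found in the camera images.
- carousel: Loose round grey seed-dish carousel, 0.25-0.36 kg: disc 120 mm across, 8 mm thick, six white dishes standing 6 mm above it. Origin: centre of the disc's underside; z up along its axis, x towards the key. A steel shaft runs down from the disc, a grip bar stands on it. An orange bar on the disc's top (+x side) shows where the key is.
- grip_bar (a point): Middle of the carousel's upright black grip bar, 45 mm above the carousel's origin, axes as the carousel's. Bar 12 mm thick (along y), 48 mm long (along x), from 8 to 59 mm above the origin.
- shaft_tip (a point): Lower end of the carousel's shaft, 45 mm below its origin. Shaft 18 mm diameter, last 4 mm tapering to 12 mm. Its lowest 15 mm is plain and enters the hub's bore at any angle.
- key_end (a point): Lower end of the brass key on the +x side of the shaft, 30 mm below the carousel's origin and 12 mm out from the axis. The key is 8 mm wide, runs from the disc down to here and reaches 15 mm from the axis; off the keyway it rides on the hub's top face, the disc then 30 mm above it.
- hub: Steel hub on top of the drive unit, fixed, does not turn: 44 mm diameter, 50 mm high. Origin: centre of its foot; z up along the bore, x towards the keyway. Bore 20 mm diameter with a keyway 10 mm wide on the +x side reaching 17 mm from the axis, both open at the top, full depth. An orange stripe on the rim and side marks the keyway.
- hub_mouth (a point): Centre of the hub's top face, in the mouth of the bore, 95 mm above the bench; axes as the hub's. When home the disc lies flat on this face: the carousel's origin is here and its +x lies along the hub's +x.
- eject_pin (a joint): Sprung pin in the bottom of the hub's bore, in m: 0 when up (top 36 mm below the hub's top face: the shaft meets it 9 mm before home), about 0.009 with the carousel home, 0.011 at most. It pushes up with 5.4 N at first, 10.8 N at home: more than the carousel weighs, so it lifts it again if let go.
- drive_unit: White motor box that carries the hub at the centre of its top, fixed to the bench: 170 x 150 mm, 45 mm high. Origin: centre of its underside.
- stand: Blue parking block, fixed to the bench, 90 x 90 mm, 55 mm high, with a 43 mm round hole, 52 mm deep, in which the carousel's shaft hangs loosely at the start, the disc lying on the block. Origin: centre of its underside.
- wash_bottle: Bystander: clear wash bottle with a white cap and bent spout, 60 mm diameter, 150 mm to the top of the cap, 193 mm to the top of the spout. Origin: centre of its underside.
- tub: Bystander: small clear open tub, 100 x 80 mm, 50 mm high. Origin: centre of its underside.
- tally_pad: Bystander: light green note pad, 75 x 55 mm, 10 mm thick. Origin: centre of its underside.
Mind the look-alikes: they are no part of the job. Of the things that look like the carousel, the middle-sized one is meant.

How it is judged:
By the outcome, as a careful person would: the job done as asked, in the order asked, and still so for the second after the job is handed in, while the arm keeps its last pose, push and grip.
It also fails if it takes over 48 s, if anything falls off the work surface, if the arm or the gripper's body presses on something with over 40 N, if the wrist force passes 120 N, or if a joint passes its speed limit or range.

### The arm

A 7-joint arm with a two-finger parallel gripper is mounted at the origin on the work surface. World frame = base frame: x ahead of the robot, y to its left, z up, the work surface at z = 0. Lengths are in m, angles in rad, forces in N, time in s.
With the tool pointing down it reaches from about 0.425 to 0.875 m from the base axis. Payload 8.4 kg.
Tool frame: the origin (TCP) lies midway between the tips of the shut fingers; the grasp point (between the pads) lies manip.grip_point_offset behind it (manip.grip_point_offset is the distance from the TCP to the grasp point, in m); y points along the fingers, x is the direction in which the jaws open and shut, and the axes are right-handed (so a half turn about y gives the same grasp; the last joint's range is limited). The gripper opens to 87 mm and grips with 3 to 60 N. Pads are 19 mm wide; open, the fingers measure 117 mm over their backs; the gripper's body (75 mm by 190 mm) begins 51 mm behind the grasp point.
Start: joints at [-1.325, 0.333, 0.04, 1.465, -0.013, 1.343, -0.059], TCP at [0.22, 0.612, 0.223] pointing down, gripper open.
Joint ranges: [-2.58, 2.58], [-0.38, 2.09], [-1.3, 1.39], [0.25, 2.4], [-1.5, 4.64], [0.08, 2.09], [-2.65, 2.65]. Speed limits (rad/s): [2.22, 2.22, 2.79, 2.79, 3.14, 3.14, 3.14].

### API

Orientations are given as a 3x3 rotation matrix whose columns are the frame's x, y, z axes.
In Python, from plant import manip gives the robot as it stands.
- The arm moves only by the tool move_arm, never from a script. Its argument "deltas" is a list of rows, each a list of 7 numbers: the shift along the world's x, y, z in cm, then the turn, a rotation vector about the world's x, y, z in rad, then the closure, from -1 (fully open) to 1 (shut), so that 0 is half open. In form: [[x, y, z, wx, wy, wz, fingers], ...]. A call has 1 to 12 rows; each row is the pose to reach, as a shift and turn from the pose commanded when the call began; what a row does not reach only later rows make up. A row lasts 1/8 s, in which the tool goes at most 62.5 mm and 10.7 degrees, less where a joint would pass 70% of its speed; a pose out of reach is approached as far as the arm can. A call with a gripper value outside its range is refused whole. The fingers move at their own pace and stop on an object; the grip force is fixed at half the most. Time passes only in rows, so rows that repeat a pose let the fingers close. It gives the time, the measured TCP pose, the force and the opening at its end, in the units of the state.
- manip.sense(): the state, without advancing time (a new reading comes with each control period).
- manip.snapshot(name): name is "scene" or "top" or "wrist"; returns a dict with "color" (384x512x3 uint8, red, green, blue), "fx", "fy", "cx", "cy" (pixels), "extrinsics" (4x4, takes a point from world to camera coordinates); the wrist camera has in their place "T_tool_cam" (4x4, takes a point from camera to tool coordinates, whose origin is the TCP and whose axes are the tool frame's). Camera axes: x right, y down, z forward; pixel columns grow to the right and rows downward; lengths in m; the calibration is good to about 2 mm. A picture is of the moment at which its call begins: read the wrist's pose just before it. There is no depth.
- manip.sign_off(): hands the job in, once; it reports no verdict.
The state is a dict: "time": time; "joint_positions": joint angles; "qvel": joint speeds; "joint_torque": joint torques, N m; "ee_pos": TCP position; "tool_rot": TCP orientation; "wrist_force": force on the tool from outside, world axes, zero at the start; "wrist_torque": the same for the moment, N m; "finger_gap": finger opening in m.
Only numpy, scipy, OpenCV 4.12 (cv2) and the standard library are available. Lean on these libraries where they do the work, as an engineer would, in place of code of your own. Each camera call takes 0.05 s, during which the arm holds its last target.

## Working session

There is one attempt and no reset: what is moved stays moved. The work goes in short steps, Python scripts to look and compute and a tool call to move; the robot and the scene stay as the last step left them, time stands still between calls to the robot, and variables do not carry over. Pictures are saved under pics/ and viewed, and the job is handed in when it is done.

Besides the shell and the picture viewer there is one more tool, called after "Call:" by a JSON object that holds its "op" and its "data", one argument or row to a line. move_arm: Moves the arm, as the interface text tells. Its arguments: {"type":"object","properties":{"deltas":{"type":"array","items":{"type":"array","items":{"type":"number"}}}},"required":["deltas"]}

```bash
ls; mkdir -p pics; cat > h.py <<'E'
import numpy as np, cv2
from plant import manip
def snap(n,f):
    s=manip.sense(); d=manip.snapshot(n); cv2.imwrite(f'pics/{f}.png',d['color'][:,:,::-1])
    if n=='wrist':
        T=np.eye(4);T[:3,:3]=s['tool_rot'];T[:3,3]=s['ee_pos'];d['cw']=T@np.array(d['T_tool_cam'])
    else: d['cw']=np.linalg.inv(d['extrinsics'])
    np.savez(f'pics/{f}.npz',**{k:v for k,v in d.items()}); return d
def world(d,u,v,z):
    r=d['cw'][:3,:3]@np.array([(u-d['cx'])/d['fx'],(v-d['cy'])/d['fy'],1]); o=d['cw'][:3,3]
    return o+r*(z-o[2])/r[2]
def proj(d,p):
    q=np.linalg.inv(d['cw'])@np.append(p,1); return q[0]/q[2]*d['fx']+d['cx'],q[1]/q[2]*d['fy']+d['cy']
E
python3 - <<'E'
from h import *
for n in('scene','top','wrist'):
    d=snap(n,n+'0'); print(n,d['cw'].round(3).tolist(),d['fx'])
    cv2.imwrite(f'pics/{n}0b.png',cv2.resize(d['color'][:,:,::-1],None,fx=1.5,fy=1.5,interpolation=cv2.INTER_CUBIC))
s=manip.sense()
print(manip.grip_point_offset,{k:np.round(v,3).tolist() for k,v in s.items()})
E
```

```text
pics
scene [[-0.388, 0.801, -0.457, 1.013], [0.922, 0.329, -0.206, 0.179], [-0.014, -0.501, -0.865, 0.923], [0.0, 0.0, 0.0, 1.0]] 359.78243213880575
top [[-0.011, -0.992, 0.128, 0.444], [-1.0, 0.007, -0.03, -0.01], [0.029, -0.128, -0.991, 1.068], [0.0, 0.0, 0.0, 1.0]] 365.227816728655
wrist [[0.338, 0.911, 0.236, 0.154], [0.941, -0.327, -0.086, 0.635], [-0.001, 0.251, -0.968, 0.385], [0.0, 0.0, 0.0, 1.0]] 313.2703750865964
0.0187 {'time': 0.15, 'joint_positions': [-1.325, 0.334, 0.04, 1.466, -0.013, 1.343, -0.059], 'qvel': [0.0, -0.001, -0.001, -0.003, 0.0, -0.001, 0.0], 'joint_torque': [0.004, -65.684, 1.338, -40.41, -0.06, 0.042, 0.0], 'ee_pos': [0.22, 0.611, 0.222], 'tool_rot': [[0.338, -0.0, -0.941], [0.941, -0.001, 0.338], [-0.001, -1.0, -0.0]], 'wrist_force': [1.101, 0.296, -0.617], 'wrist_torque': [0.023, 0.062, -0.064], 'finger_gap': 0.087}
```

View pics/scene0b.png

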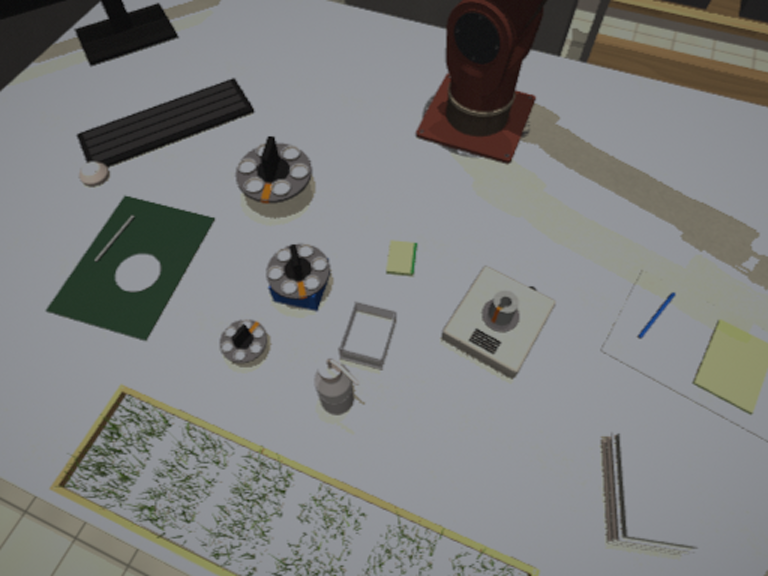

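View pics/top0b.png

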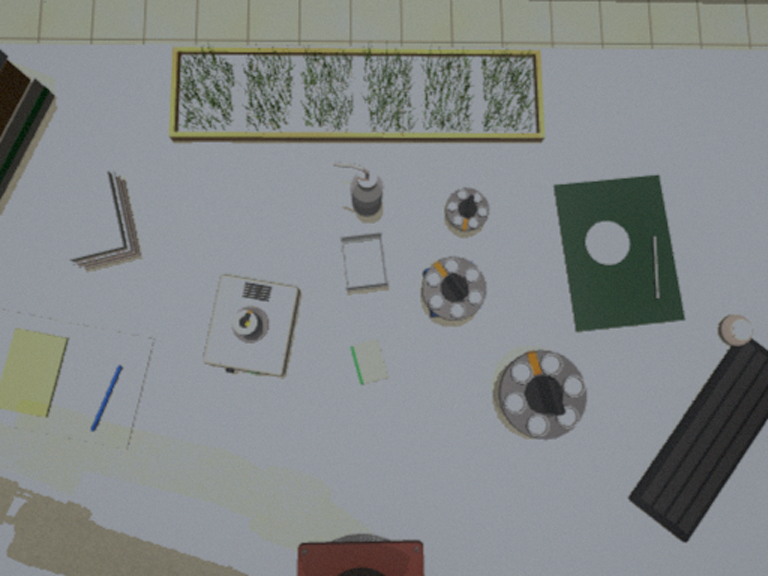

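View pics/wrist0b.png

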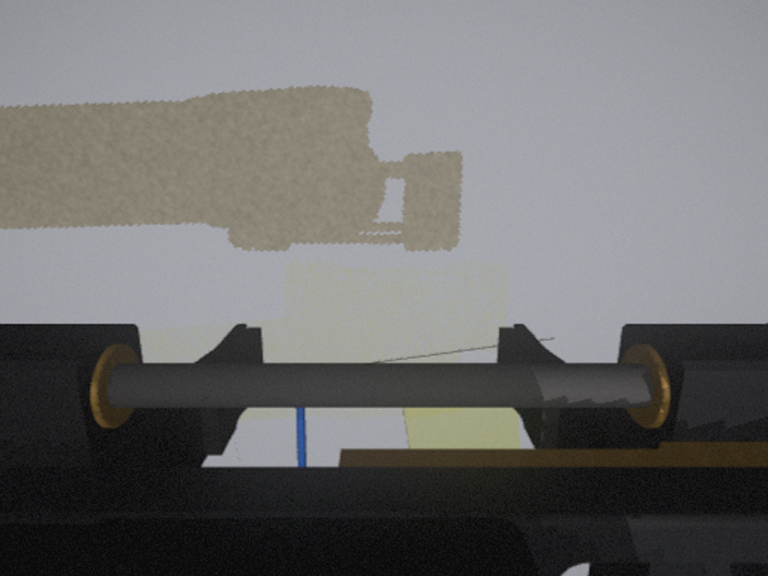

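Look-alikes in the enlarged top view: a large one at (540,393), a mid-sized one at (455,290) and a small one at (467,210). The mid-sized one fits, as it is also the only one on a blue stand. I'll confirm with a crop.

```bash
python3 - <<'E'
import cv2,numpy as np
t=cv2.imread('pics/top0.png');s=cv2.imread('pics/scene0.png')
f=lambda im,x,y,w,h,k:cv2.resize(im[y:y+h,x:x+w],None,fx=k,fy=k,interpolation=cv2.INTER_CUBIC)
cv2.imwrite('pics/c1.png',np.hstack([f(t,270,160,65,65,6),f(t,130,178,75,65,6)[:,:400]]))
cv2.imwrite('pics/c2.png',np.hstack([f(s,165,150,65,65,6),f(s,290,170,85,65,6)[:,:400]]))
E
```

```text
(no output)
```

View pics/c1.png

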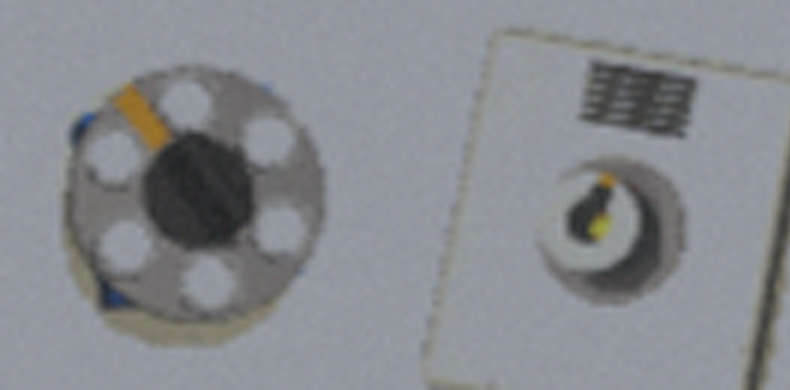

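View pics/c2.png

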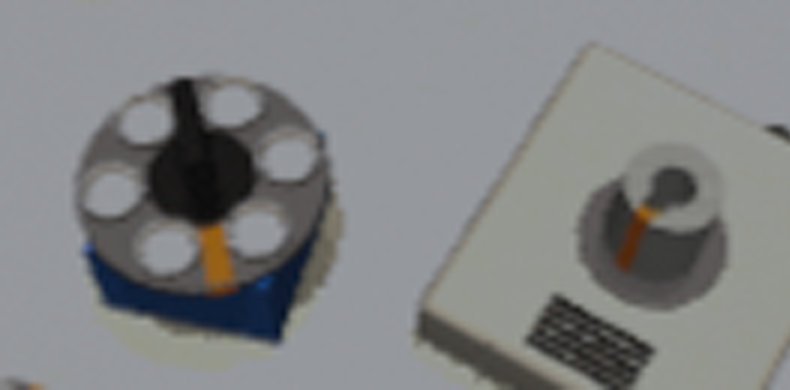

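```bash
cat > m.py <<'E'
from h import *
D={n:dict(np.load(f'pics/{n}0.npz')) for n in('top','scene')}
def P(n,x,y,ox,oy,z): return world(D[n],(x+.5)/6-.5+ox,(y+.5)/6-.5+oy,z)
def ang(a,b): v=b-a; return np.degrees(np.arctan2(v[1],v[0])).round(1)
print('disc top',c1:=P('top',197,194,270,160,.061)); print('bar',ang(P('top',165,148,270,160,.063),P('top',122,90,270,160,.063)),ang(c1,P('top',122,90,270,160,.063)))
print('disc sc',c2:=P('scene',202,184,165,150,.061)); print('bar',ang(P('scene',211,228,165,150,.063),P('scene',221,292,165,150,.063)),ang(c2,P('scene',221,292,165,150,.063)))
print('hub top',h1:=P('top',593-390,221,130,178,.095),ang(h1,P('top',607-390,180,130,178,.095)))
print('hub sc',h2:=P('scene',673-390,188,290,170,.095),ang(h2,P('scene',648-390,213,290,170,.095)))
for n,im in(('top',(228,330)),):pass
# drive unit edges, top corners in 1.5x
b=lambda n,x,y:world(D[n],x/1.5,y/1.5,.045)
c=[b('top',*p) for p in((222,275),(299,289),(285,375),(205,362))]
print('box',np.mean(c,0),ang(c[3],c[0]),ang(c[2],c[1]),ang(c[1],c[0]))
for nm,z,n,x,y in(('bottle',.15,'top',369,178),('spout',.19,'top',338,165),('tubc',.05,'top',363,264),('pad',.01,'top',368,362),('small',.03,'top',467,212),('big',.07,'top',540,393)):print(nm,world(D[n],x/1.5,y/1.5,z).round(3))
E
python3 m.py
```

```text
disc top [ 0.57891389 -0.17656507  0.061     ]
bar 35.3 34.9
disc sc [ 0.58009518 -0.17436714  0.061     ]
bar 34.4 35.4
hub top [0.51665277 0.20051226 0.095     ] -17.7
hub sc [0.51626816 0.20352521 0.095     ] -22.3
box [0.51438071 0.19696406 0.045     ] -9.4 -8.7 79.2
bottle [ 0.76 -0.02  0.15]
spout [0.769 0.032 0.19 ]
tubc [ 0.627 -0.008  0.05 ]
pad [ 0.444 -0.016  0.01 ]
small [ 0.733 -0.212  0.03 ]
big [ 0.385 -0.327  0.07 ]
```

Call:
{"op": "move_arm", "data": {
  "deltas": [
    [3,-4,0,0,0,-0.18,-1],
    [6,-9,0,0,0,-0.36,-1],
    [9,-14,0,0,0,-0.54,-1],
    [12,-19,0,0,0,-0.72,-1],
    [15,-24,0,0,0,-0.9,-1],
    [18,-29,0,0,0,-1.08,-1],
    [21,-34,0,0,0,-1.26,-1],
    [24,-39,0,0,0,-1.44,-1],
    [27,-44,0,0,0,-1.62,-1],
    [30,-49,0,0,0,-1.8,-1],
    [32,-54,0,0,0,-1.98,-1],
    [34,-59,0,0,0,-2.16,-1]
  ]
}}

```text
time: 1.65
ee_pos: [0.5601, 0.0201, 0.2225]
tool_rot: [[0.59, 0.0, 0.807], [-0.807, 0.0, 0.59], [-0.0, -1.0, 0.0]]
wrist_force: [1.1, 0.2, -0.3]
finger_gap: 0.0869
```

Call:
{"op": "move_arm", "data": {
  "deltas": [
    [1,-5,0,0,0,-0.01,-1],
    [1.5,-10,0,0,0,-0.02,-1],
    [2,-15,0,0,0,-0.02,-1],
    [2,-19.5,0,0,0,-0.02,-1],
    [2,-19.5,0,0,0,-0.02,-1]
  ]
}}

```text
time: 2.28
ee_pos: [0.5784, -0.178, 0.2225]
tool_rot: [[0.573, -0.001, 0.82], [-0.82, -0.002, 0.573], [0.001, -1.0, -0.002]]
wrist_force: [-0.8, 0.2, -0.6]
finger_gap: 0.087
```

```bash
python3 - <<'E'
from h import *
d=snap('wrist','w1'); print(d['cw'].round(3).tolist()); s=manip.sense(); print(s['ee_pos'],s['joint_positions'])
cv2.imwrite('pics/w1b.png',cv2.resize(d['color'][:,:,::-1],None,fx=1.5,fy=1.5,interpolation=cv2.INTER_CUBIC))
E
```

```text
[[0.573, -0.793, -0.209, 0.633], [-0.82, -0.554, -0.146, -0.138], [0.0, 0.255, -0.967, 0.385], [0.0, 0.0, 0.0, 1.0]]
[ 0.57907231 -0.17518273  0.22232369] [-0.41623986  0.2973053   0.78831748  1.61148505 -0.21524787  1.32335097
 -0.55440184]
```

View pics/w1b.png

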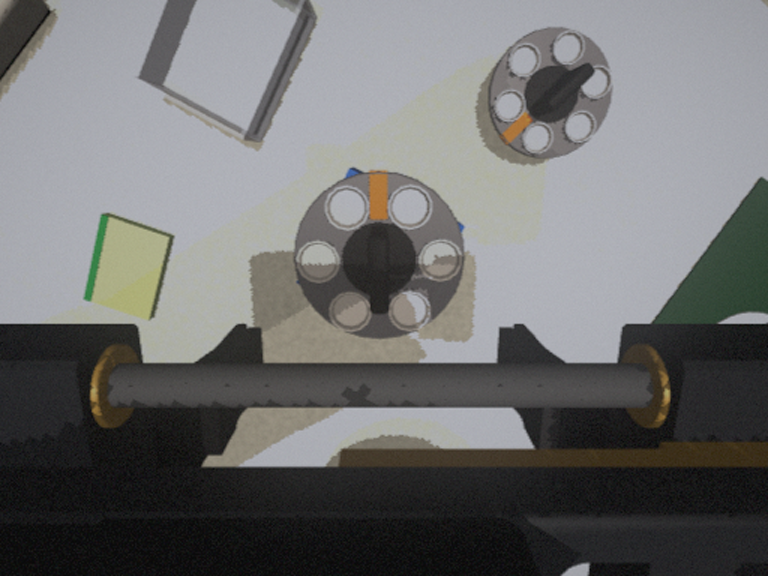

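The wrist view shows the mid-sized carousel on its blue block. The disc is centred near (379.5,254), with the orange bar at (379,195) nearly vertical, so the jaws are already square to the grip bar.

```bash
python3 - <<'E'
from h import *
d=dict(np.load('pics/w1.npz'))
f=lambda x,y,z:world(d,(x+.5)/1.5-.5,(y+.5)/1.5-.5,z)
for z in(.06,.063):print(f(379.5,254,z),f(379.5,171,z),f(379.5,338,z))
a=f(379,176,.063);b=f(379,216,.063);v=a-b;print(np.degrees(np.arctan2(v[1],v[0])))
c=f(380,256,.063);v=a-c;print(np.degrees(np.arctan2(v[1],v[0])))
for p in([.579,-.175,.222],[.579,-.175,.063]): print(np.array(proj(d,p))*1.5)
im=cv2.imread('pics/w1.png')[100:240,180:330];cv2.imwrite('pics/w1c.png',cv2.resize(im,None,fx=4,fy=4,interpolation=cv2.INTER_CUBIC))
E
```

```text
[ 0.5802848  -0.17522809  0.06      ] [ 0.62693359 -0.14263441  0.06      ] [ 0.52851238 -0.21140167  0.06      ]
[ 0.58077488 -0.1748863   0.063     ] [ 0.62699345 -0.14259322  0.063     ] [ 0.52947993 -0.21072627  0.063     ]
34.9266096929476
35.66056920400404
[376.69169275 341.48891662]
[377.92876177 255.88703626]
```

View pics/w1c.png

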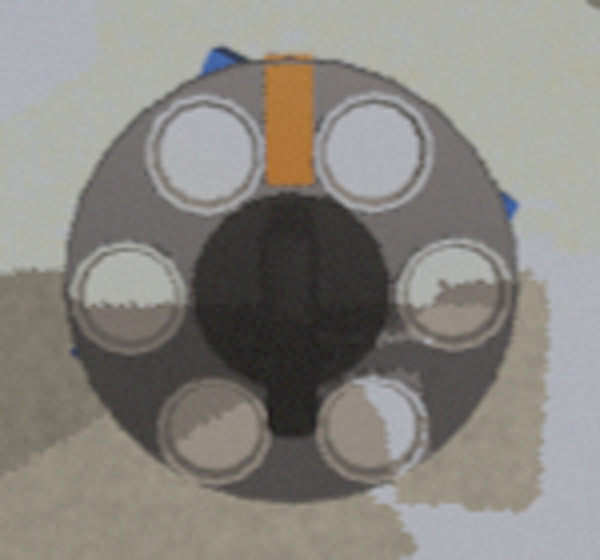

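The crop confirms that the disc, the orange bar and the grip bar line up with the jaws. Next: descend and grip.

Call:
{"op": "move_arm", "data": {
  "deltas": [
    [0.1,0,-4,0,0,0.0,-1],
    [0.1,0,-8,0,0,0,-1],
    [0.1,0,-11,0,0,0,-1],
    [0.1,0,-13,0,0,0,-1],
    [0.1,0,-13.8,0,0,0,-1],
    [0.1,0,-13.8,0,0,0,-1],
    [0.1,0,-13.8,0,0,0,1],
    [0.1,0,-13.8,0,0,0,1],
    [0.1,0,-13.8,0,0,0,1],
    [0.1,0,-13.8,0,0,0,1],
    [0.1,0,-13.8,0,0,0,1],
    [0.1,0,-13.8,0,0,0,1]
  ]
}}

```text
time: 3.82
ee_pos: [0.5807, -0.1733, 0.0846]
tool_rot: [[0.578, -0.0, 0.816], [-0.816, 0.0, 0.578], [-0.0, -1.0, 0.0]]
wrist_force: [0.2, 0.6, 0.8]
finger_gap: 0.0349
```

Call:
{"op": "move_arm", "data": {
  "deltas": [
    [0,0,0,0,0,0,1],
    [0,0,0,0,0,0,1],
    [0,0,0,0,0,0,1],
    [0,0,0,0,0,0,1]
  ]
}}

```text
time: 4.32
ee_pos: [0.5808, -0.1735, 0.0846]
tool_rot: [[0.578, 0.0, 0.816], [-0.816, -0.0, 0.578], [0.0, -1.0, 0.0]]
wrist_force: [0.7, -1.7, -1.5]
finger_gap: 0.0113
```

Call:
{"op": "move_arm", "data": {
  "deltas": [
    [0,0,1,0,0,0,1],
    [0,0,3,0,0,0,1],
    [0,0,5,0,0,0,1],
    [0,0,7,0,0,0,1],
    [0,0,9,0,0,0,1],
    [0,0,11,0,0,0,1],
    [0,0,12,0,0,0,1],
    [0,0,12,0,0,0,1]
  ]
}}

```text
time: 5.32
ee_pos: [0.581, -0.1734, 0.2052]
tool_rot: [[0.579, 0.001, 0.816], [-0.816, -0.0, 0.579], [0.001, -1.0, 0.001]]
wrist_force: [-0.4, -0.2, -4.0]
finger_gap: 0.012
```

```bash
python3 - <<'E'
from h import *
d=snap('wrist','w2'); print(manip.sense()['ee_pos'])
cv2.imwrite('pics/w2b.png',cv2.resize(d['color'][:,:,::-1],None,fx=1.5,fy=1.5,interpolation=cv2.INTER_CUBIC))
E
```

```text
[ 0.58066293 -0.17316752  0.2043744 ]
```

View pics/w2b.png

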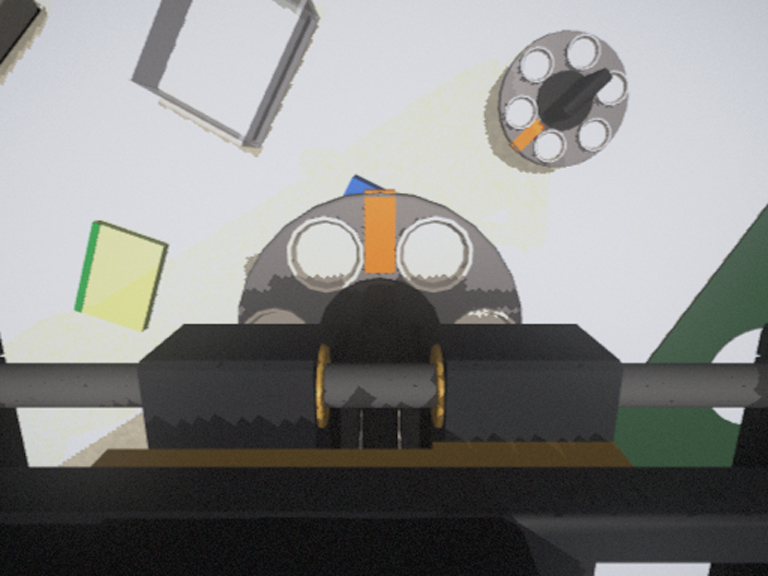

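Call:
{"op": "move_arm", "data": {
  "deltas": [
    [-1,3,0,0,0,-0.08,1],
    [-3,7,0,0,0,-0.16,1],
    [-5,11,0,0,0,-0.24,1],
    [-7,15,0,0,0,-0.34,1],
    [-8.5,20,0,0,0,-0.44,1],
    [-10,24,0,0,0,-0.54,1],
    [-12,28,0,0,0,-0.64,1],
    [-14,33,0,0,0,-0.74,1],
    [-15.5,37,0,0,0,-0.84,1],
    [-17,40,0,0,0,-0.92,1],
    [-17.7,41.7,0,0,0,-0.96,1],
    [-17.7,41.7,0,0,0,-0.96,1]
  ]
}}

```text
time: 6.88
ee_pos: [0.4027, 0.2445, 0.2037]
tool_rot: [[-0.334, -0.001, 0.943], [-0.943, -0.001, -0.334], [0.001, -1.0, -0.001]]
wrist_force: [0.7, -0.9, -2.8]
finger_gap: 0.0116
```

```bash
python3 - <<'E'
from h import *
d=snap('wrist','w3'); s=manip.sense(); print(s['ee_pos'],s['tool_rot'][:,2],s['joint_positions'],s['wrist_force'])
cv2.imwrite('pics/w3b.png',cv2.resize(d['color'][:,:,::-1],None,fx=1.5,fy=1.5,interpolation=cv2.INTER_CUBIC))
E
```

```text
[0.40342011 0.24331376 0.20382593] [ 9.42217292e-01 -3.35002219e-01 -2.97939853e-04] [-1.07817077 -0.04050832  0.43337706  1.92647436  0.01850283  1.25334048
 -2.56331066] [ 0.13746389 -1.0455338  -3.85704391]
```

View pics/w3b.png

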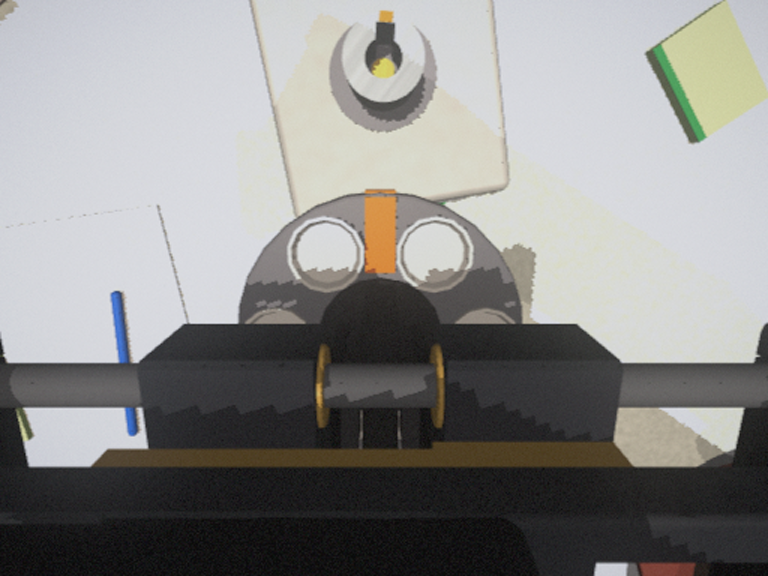

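```bash
python3 - <<'E'
import cv2
im=cv2.imread('pics/w3.png')[0:90,210:300];cv2.imwrite('pics/w3c.png',cv2.resize(im,None,fx=6.5,fy=6.5,interpolation=cv2.INTER_CUBIC))
im=cv2.imread('pics/w3.png')[115:225,150:355];cv2.imwrite('pics/w3d.png',cv2.resize(im,None,fx=3.8,fy=3.8,interpolation=cv2.INTER_CUBIC))
E
```

```text
(no output)
```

View pics/w3c.png

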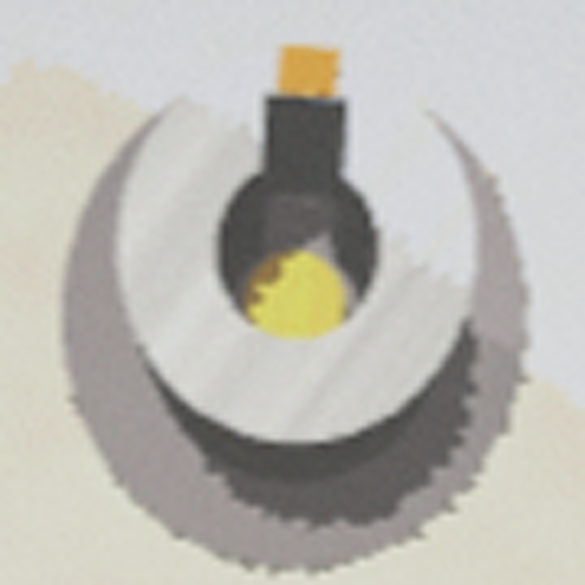

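View pics/w3d.png

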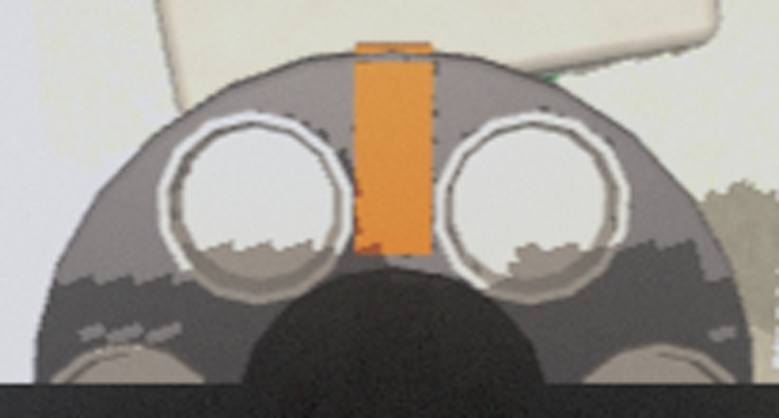

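```bash
python3 - <<'E'
from h import *
from scipy.optimize import least_squares
d=dict(np.load('pics/w3.npz'))
C=lambda x,y:((x+.5)/6.5-.5+210,(y+.5)/6.5-.5)
G=lambda x,y:((x+.5)/3.8-.5+150,(y+.5)/3.8-.5+115)
w=lambda p,z:world(d,*p,z)
ang=lambda a,b:np.degrees(np.arctan2(*(b-a)[1::-1]))
def circ(pts):
    A=np.array(pts)[:,:2]; 
    r=least_squares(lambda q:np.hypot(*(A-q[:2]).T)-q[2],[*A.mean(0),.03]); return r.x, r.fun
rim=[C(117,240),C(477,240),C(300,442),C(150,345),C(445,345),C(185,410),C(400,415),C(130,170)]
q,f=circ([w(p,.095) for p in rim]);print('rim',q,abs(f).max())
bore=[C(217,240),C(380,240),C(298,338),C(235,310),C(365,300),C(228,190),C(368,190)]
q2,f=circ([w(p,.095) for p in bore]);print('bore',q2,abs(f).max())
hc=np.append(q[:2],.095)
print('key', ang(hc,w(C(309,47),.095)),ang(hc,w(C(304,97),.095)),ang(w(C(264,165),.095),w(C(266,97),.095)),ang(w(C(344,165),.095),w(C(346,97),.095)),'mid',ang(w(C(305,165),.095),w(C(309,50),.095)))
zt=.1742+.008
ed=[G(37,340),G(752,340),G(394,56),G(100,190),G(692,190),G(200,108),G(595,108),G(60,270),G(730,270)]
q3,f=circ([w(p,zt) for p in ed]);print('disc',q3,abs(f).max())
print('disc yaw',ang(w(G(393,250),zt),w(G(394.3,60),zt)), 'dishes',ang(w(G(256,205),zt+.006),w(G(533,205),zt+.006))+90)
s=manip.sense();R=s['tool_rot'];e=s['ee_pos'];print(e)
for n,x in(('disc',np.append(q3[:2],e[2])),('hub',np.append(hc[:2],e[2]))):print(n,(R.T@(x-e)).round(4))
E
```

```text
rim [0.5144909  0.20249526 0.02195092] 0.0010165216196278692
bore [0.51514707 0.20210633 0.01034466] 0.00044687569816090865
key -23.19111293332475 -22.40570136443894 -21.498002081951093 -20.92608713899904 mid -21.54300200502901
disc [0.39787305 0.24538401 0.05964722] 0.0007361930742087047
disc yaw -19.894196711316955 dishes -19.53178914332007
[0.40342011 0.24331376 0.20382593]
disc [-0.0001  0.     -0.0059]
hub [ 0.0013 -0.      0.1183]
```

Call:
{"op": "move_arm", "data": {
  "deltas": [
    [2,-0.8,0,0,0,0,1],
    [5,-1.9,0,0,0,-0.01,1],
    [8,-3,0,0,0,-0.02,1],
    [10.5,-3.9,0,0,0,-0.03,1],
    [11.7,-4.3,0,0,0,-0.04,1],
    [11.7,-4.3,0,0,0,-0.04,1],
    [11.7,-4.3,-2,0,0,-0.04,1],
    [11.7,-4.3,-2.5,0,0,-0.04,1],
    [11.7,-4.3,-2.5,0,0,-0.04,1]
  ]
}}

```text
time: 8.05
ee_pos: [0.52, 0.201, 0.1796]
tool_rot: [[-0.373, -0.001, 0.928], [-0.928, 0.0, -0.373], [0.0, -1.0, -0.001]]
wrist_force: [0.0, -0.1, -2.7]
finger_gap: 0.0119
```

```bash
python3 - <<'E'
from h import *
s=manip.sense(); print(s['ee_pos'],s['tool_rot'][:,2],s['joint_positions'],s['wrist_force'])
a=snap('scene','s4');b=snap('top','t4');c=snap('wrist','w4')
f=lambda im,x,y,w,h,k:cv2.resize(im[y:y+h,x:x+w,::-1],None,fx=k,fy=k,interpolation=cv2.INTER_CUBIC)
cv2.imwrite('pics/s4c.png',f(a['color'],280,130,110,100,6))
cv2.imwrite('pics/t4c.png',f(b['color'],110,150,110,100,6))
cv2.imwrite('pics/w4b.png',f(c['color'],0,0,512,384,1.5))
E
```

```text
[0.52001165 0.20100965 0.17956401] [ 9.27772749e-01 -3.73145106e-01 -6.75491288e-04] [-0.94049425  0.18431784  0.55788307  1.77461539 -0.10411094  1.21254904
 -2.30676358] [ 0.04463401 -0.11717025 -2.6898663 ]
```

View pics/s4c.png

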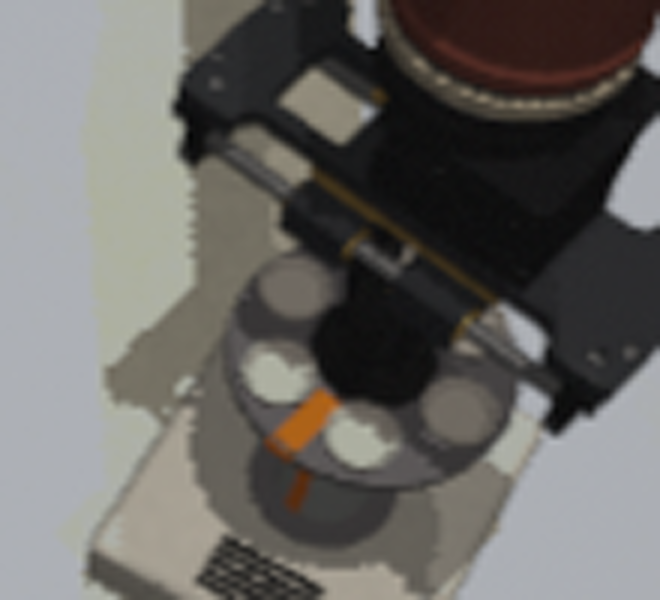

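View pics/t4c.png

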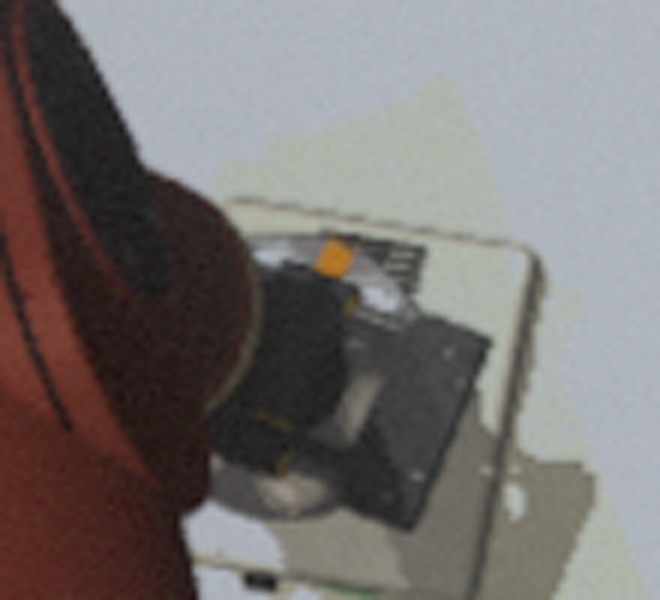

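View pics/w4b.png

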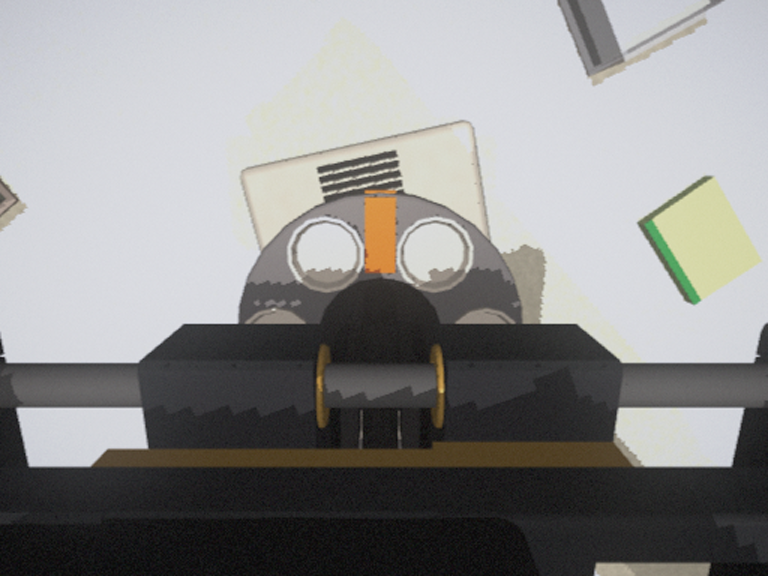

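```bash
python3 - <<'E'
import cv2,numpy as np
s=cv2.imread('pics/scene0.png');cv2.imwrite('pics/h0.png',cv2.resize(s[185:225,315:365],None,fx=12,fy=12,interpolation=cv2.INTER_CUBIC))
s=cv2.imread('pics/s4.png');cv2.imwrite('pics/h4.png',cv2.resize(s[165:225,310:375],None,fx=10,fy=10,interpolation=cv2.INTER_CUBIC))
E
```

```text
(no output)
```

View pics/h0.png

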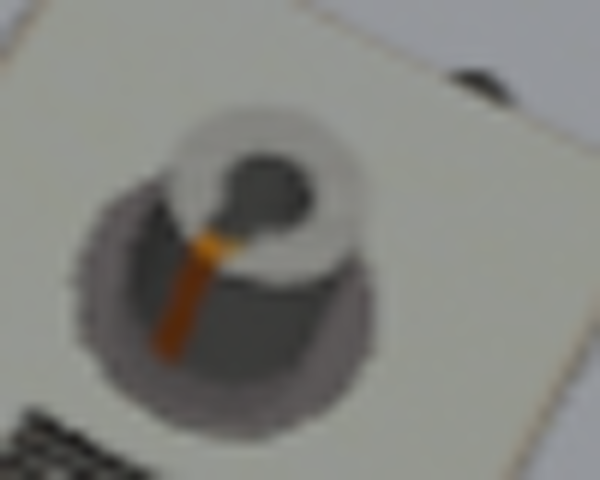

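View pics/h4.png

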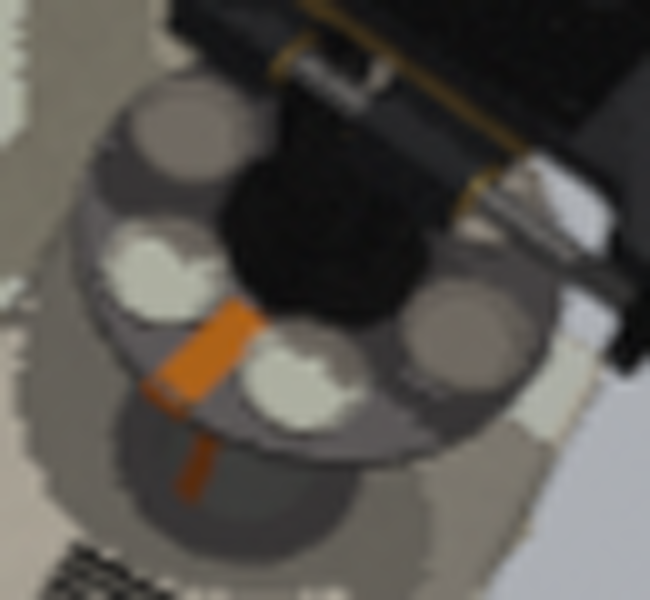

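```bash
python3 - <<'E'
from h import *
from scipy.optimize import least_squares
d=dict(np.load('pics/scene0.npz'))
def circ(pts,r):
    A=np.array(pts)[:,:2]
    q=least_squares(lambda q:np.hypot(*(A-q[:2]).T)-r,A.mean(0)); return q.x, (q.fun*1000).round(1)
H=lambda x,y,z:world(d,(x+.5)/12-.5+315,(y+.5)/12-.5+185,z)
print(circ([H(x,y,.095) for x,y in((165,185),(362,195),(262,103),(275,286),(200,125),(330,125),(345,250))],.022))
print(circ([H(x,y,.095) for x,y in((222,190),(313,195),(268,152),(268,232),(300,165),(300,225))],.010))
D=lambda x,y,z:world(d,(x+.5)/10-.5+310,(y+.5)/10-.5+165,z)
z=.158
print(circ([D(x,y,z) for x,y in((75,225),(90,300),(148,378),(350,457),(440,437),(530,365),(100,140),(130,105))],.060))
a=D(255,312,z)-D(165,385,z);print(np.degrees(np.arctan2(-a[1],-a[0])))
# dishes z+.006
m=[D(x,y,z+.006) for x,y in((195,128),(163,270),(308,376),(467,335))]
print(circ(m,np.nan) if 0 else m)
E
```

```text
(array([0.51530275, 0.20299944]), array([-0.3, -1.1,  0.4,  1. , -1.1,  1.2, -0.9]))
(array([0.51500871, 0.20349309]), array([-0.1, -0.3, -0. , -0. ,  0.2,  0.2]))
(array([0.51578697, 0.20295002]), array([-0.1,  0.4,  0.1,  0.1, -1. , -2. , -1.1, -1.9]))
-27.371003412609845
[array([0.50044406, 0.16546003, 0.164     ]), array([0.54265109, 0.1699688 , 0.164     ]), array([0.55762825, 0.21035531, 0.164     ]), array([0.53231138, 0.242468  , 0.164     ])]
```

Both cameras put the disc centre within 1 mm of the bore axis. I'll lower gently.

Call:
{"op": "move_arm", "data": {
  "deltas": [
    [0,0,-0.5,0,0,0,1],
    [0,0,-0.9,0,0,0,1],
    [0,0,-1.2,0,0,0,1],
    [0,0,-1.5,0,0,0,1],
    [0,0,-1.8,0,0,0,1],
    [0,0,-2.1,0,0,0,1],
    [0,0,-2.1,0,0,0,1]
  ]
}}

```text
time: 9.07
ee_pos: [0.5205, 0.2007, 0.1583]
tool_rot: [[-0.374, -0.0, 0.927], [-0.927, -0.0, -0.374], [0.0, -1.0, -0.0]]
wrist_force: [-1.0, 1.0, -3.3]
finger_gap: 0.012
```

Call:
{"op": "move_arm", "data": {
  "deltas": [
    [0,0,-0.2,0,0,0,1],
    [0,0,-0.4,0,0,0,1],
    [0,0,-0.6,0,0,0,1],
    [0,0,-0.8,0,0,0,1],
    [0,0,-0.8,0,0,0,1]
  ]
}}

```text
time: 9.7
ee_pos: [0.5206, 0.2007, 0.1503]
tool_rot: [[-0.374, -0.0, 0.927], [-0.927, -0.0, -0.374], [0.0, -1.0, -0.0]]
wrist_force: [-1.8, -0.1, -4.3]
finger_gap: 0.0116
```

Call:
{"op": "move_arm", "data": {
  "deltas": [
    [0,0,-0.3,0,0,0,1],
    [0,0,-0.6,0,0,0,1],
    [0,0,-0.9,0,0,0,1],
    [0,0,-1.2,0,0,0,1],
    [0,0,-1.4,0,0,0,1],
    [0,0,-1.4,0,0,0,1]
  ]
}}

```text
time: 10.45
ee_pos: [0.5206, 0.2007, 0.1362]
tool_rot: [[-0.374, -0.0, 0.927], [-0.927, -0.0, -0.374], [0.0, -1.0, -0.0]]
wrist_force: [-1.7, 0.2, -5.6]
finger_gap: 0.012
```

Call:
{"op": "move_arm", "data": {
  "deltas": [
    [0,0,-0.2,0,0,0,1],
    [0,0,-0.4,0,0,0,1],
    [0,0,-0.6,0,0,0,1],
    [0,0,-0.8,0,0,0,1],
    [0,0,-1.0,0,0,0,1],
    [0,0,-1.0,0,0,0,1]
  ]
}}

```text
time: 11.2
ee_pos: [0.5209, 0.2008, 0.1273]
tool_rot: [[-0.374, 0.0, 0.927], [-0.927, 0.001, -0.374], [-0.001, -1.0, 0.0]]
wrist_force: [-4.3, -1.3, 6.4]
finger_gap: 0.0119
```

Call:
{"op": "move_arm", "data": {
  "deltas": [
    [0,0,-0.1,0,0,0,1],
    [0,0,-0.2,0,0,0,1],
    [0,0,-0.2,0,0,0,1]
  ]
}}

```text
time: 11.58
ee_pos: [0.521, 0.2008, 0.1256]
tool_rot: [[-0.374, 0.0, 0.927], [-0.927, 0.001, -0.374], [-0.001, -1.0, 0.0]]
wrist_force: [-5.8, -1.9, 10.9]
finger_gap: 0.0119
```

Call:
{"op": "move_arm", "data": {
  "deltas": [
    [0,0,-0.1,0,0,0,1],
    [0,0,-0.2,0,0,0,1],
    [0,0,-0.2,0,0,0,1],
    [0,0,-0.2,0,0,0,1]
  ]
}}

```text
time: 12.08
ee_pos: [0.521, 0.2008, 0.1246]
tool_rot: [[-0.374, 0.0, 0.927], [-0.927, 0.001, -0.374], [-0.001, -1.0, -0.0]]
wrist_force: [-10.5, -3.3, 19.1]
finger_gap: 0.0121
```

Call:
{"op": "move_arm", "data": {
  "deltas": [
    [-0.05,-0.02,0,0,0,0,1],
    [-0.1,-0.03,0,0,0,0,1],
    [-0.1,-0.03,0,0,0,0,1]
  ]
}}

```text
time: 12.45
ee_pos: [0.5208, 0.2008, 0.1245]
tool_rot: [[-0.374, 0.002, 0.927], [-0.927, 0.002, -0.374], [-0.003, -1.0, 0.001]]
wrist_force: [-5.7, -2.3, 15.4]
finger_gap: 0.0117
```

```bash
python3 - <<'E'
from h import *
s=manip.sense(); print(s['ee_pos'],s['wrist_force'],s['wrist_torque'],s['joint_positions'])
a=snap('scene','s5');c=snap('wrist','w5')
f=lambda im,x,y,w,h,k:cv2.resize(im[y:y+h,x:x+w,::-1],None,fx=k,fy=k,interpolation=cv2.INTER_CUBIC)
cv2.imwrite('pics/s5c.png',f(a['color'],300,160,80,75,8))
cv2.imwrite('pics/w5b.png',f(c['color'],0,0,512,384,1.5))
E
```

```text
[0.52079211 0.20079163 0.12451704] [-5.6619817  -2.25761552 15.4071421 ] [-0.60707192  1.76454921  0.06886529] [-0.92496167  0.23776551  0.55028962  1.83894636 -0.13955644  1.10011262
 -2.27814464]
```

View pics/s5c.png

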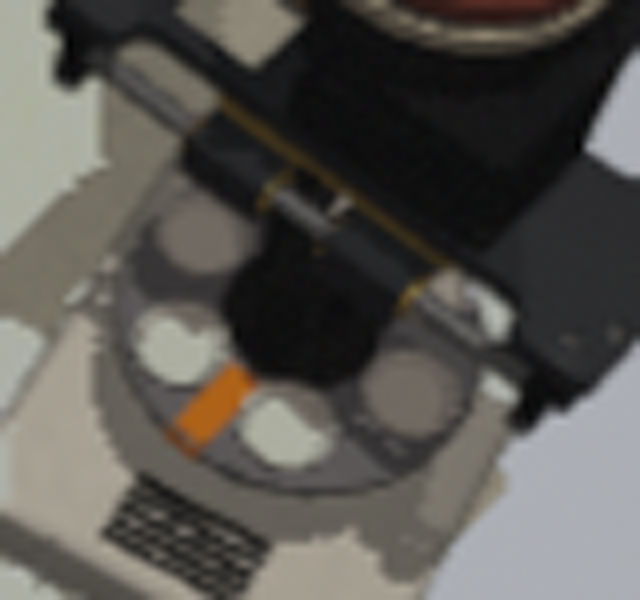

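View pics/w5b.png

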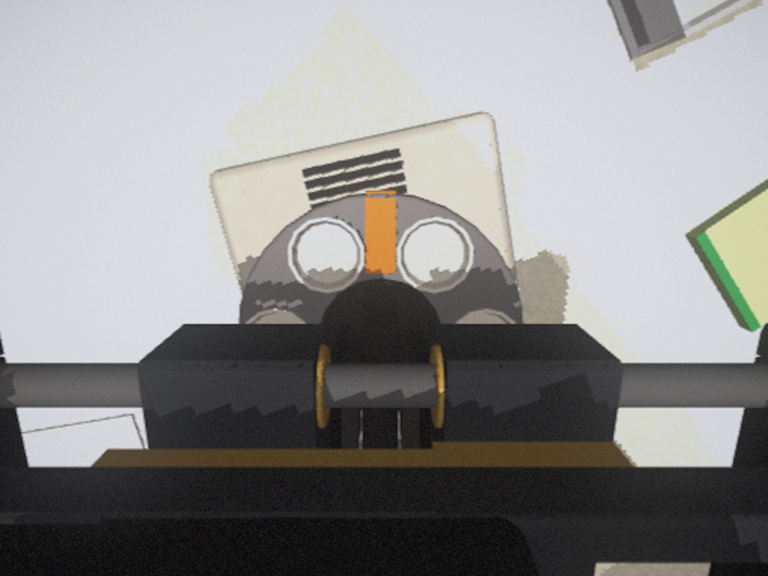

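Call:
{"op": "move_arm", "data": {
  "deltas": [
    [0,0,-0.1,0,0,0,1],
    [0,0,-0.1,0,0,0,1],
    [0,0,-0.1,0,0,0,1],
    [0,0,-0.1,0,0,0,1]
  ]
}}

```text
time: 13.05
ee_pos: [0.5209, 0.2008, 0.1245]
tool_rot: [[-0.374, 0.002, 0.927], [-0.927, 0.002, -0.374], [-0.003, -1.0, 0.001]]
wrist_force: [-9.6, -4.5, 24.9]
finger_gap: 0.0118
```

```bash
python3 - <<'E'
from h import *
s=manip.sense(); print(s['ee_pos'],s['wrist_force'])
d=snap('wrist','w6')
g=lambda n:cv2.cvtColor(cv2.imread(f'pics/{n}.png'),cv2.COLOR_BGR2GRAY).astype(np.float32)
ref=g('w3')
mask=np.zeros(ref.shape,np.uint8);mask[150:182,190:316]=255;mask[130:150,205:300]=255;mask[140:150,190:316]=255
for n in('w2','w4','w5','w6'):
    cc,W=cv2.findTransformECC(ref,g(n),np.eye(2,3,dtype=np.float32),cv2.MOTION_AFFINE,(3,200,1e-6),mask,3)
    L=[(W@np.array([x,y,1])-[x,y]).round(2).tolist() for x,y in((190,165),(316,165),(253,135),(253,180))];print(n,cc,L)
E
```

```text
[0.52086491 0.20079576 0.12447132] [-9.60247944 -4.47773481 24.90914976]
w2 0.9452462862877203 [[-0.14, -0.13], [-0.11, 0.12], [-0.09, 0.35], [-0.15, -0.18]]
w4 0.9349458725312647 [[-0.16, 0.34], [0.02, 0.23], [-0.7, 0.33], [0.25, 0.26]]
w5 0.9260541953542837 [[0.01, 0.43], [0.2, -0.17], [-0.56, 0.76], [0.44, -0.19]]
w6 0.92838941169754 [[0.05, 0.43], [0.37, -0.01], [-0.42, 0.81], [0.53, -0.09]]
```

The height stayed put while the push rose by 9 N, so it is on a hard stop at the expected height. Some sideways load remains. I'll relieve it so the disc sits square.

Call:
{"op": "move_arm", "data": {
  "deltas": [
    [-0.05,-0.02,0,0,0,0,1],
    [-0.1,-0.04,0,0,0,0,1],
    [-0.15,-0.06,0,0,0,0,1],
    [-0.15,-0.06,0,0,0,0,1]
  ]
}}

```text
time: 13.6
ee_pos: [0.5206, 0.2007, 0.1245]
tool_rot: [[-0.374, 0.005, 0.927], [-0.927, 0.003, -0.374], [-0.005, -1.0, 0.004]]
wrist_force: [-3.5, -1.2, 17.7]
finger_gap: 0.0119
```

Call:
{"op": "move_arm", "data": {
  "deltas": [
    [0,0,-0.05,0,0,0,1],
    [0,0,-0.05,0,0,0,1],
    [0,0,-0.05,0,0,0,1],
    [0,0,-0.05,0,0,0,1]
  ]
}}

```text
time: 14.1
ee_pos: [0.5206, 0.2007, 0.1245]
tool_rot: [[-0.374, 0.005, 0.927], [-0.927, 0.003, -0.374], [-0.005, -1.0, 0.003]]
wrist_force: [-5.5, -1.7, 23.9]
finger_gap: 0.012
```

```bash
python3 - <<'E'
from h import *
s=manip.sense(); print(s['ee_pos'],s['wrist_force'],s['wrist_torque'],s['tool_rot'].round(4).tolist(),s['finger_gap'])
a=snap('scene','s7');snap('wrist','w7')
cv2.imwrite('pics/s7b.png',cv2.resize(a['color'][:,:,::-1],None,fx=1.5,fy=1.5,interpolation=cv2.INTER_CUBIC))
# compare disc height with a model: disc underside/edge at origin z=.095 vs .098
im=a['color'][160:235,300:380,::-1].copy();k=8;im=cv2.resize(im,None,fx=k,fy=k,interpolation=cv2.INTER_CUBIC)
c=np.array([.515,.2030])
for z,col in((.103,(0,255,0)),(.095,(255,0,255))):
    for t in np.linspace(0,2*np.pi,120):
        u,v=proj(a,[c[0]+.06*np.cos(t),c[1]+.06*np.sin(t),z]); cv2.circle(im,(int((u-300+.5)*k),int((v-160+.5)*k)),1,col,-1)
cv2.imwrite('pics/s7c.png',im)
E
```

```text
[0.52061623 0.20069952 0.12445503] [-5.50053479 -1.68324292 23.94570438] [-0.56447183  1.6786109   0.02534574] [[-0.3741, 0.0049, 0.9274], [-0.9274, 0.0033, -0.3741], [-0.0049, -1.0, 0.0033]] 0.012012332790251832
```

View pics/s7c.png

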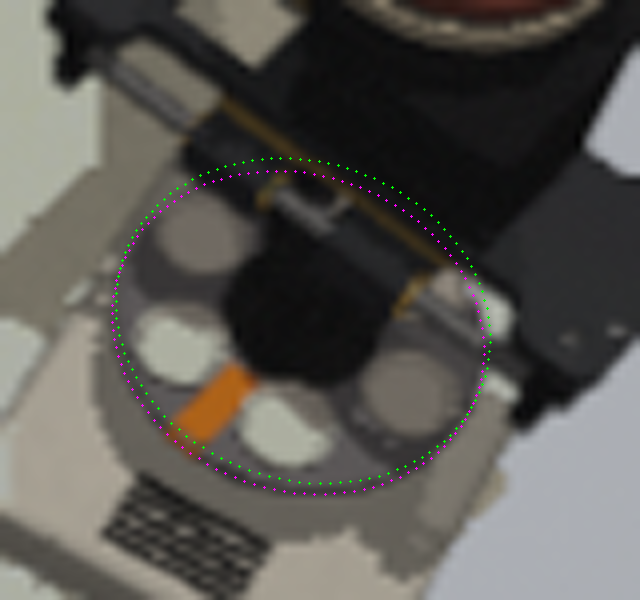

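View pics/s7b.png

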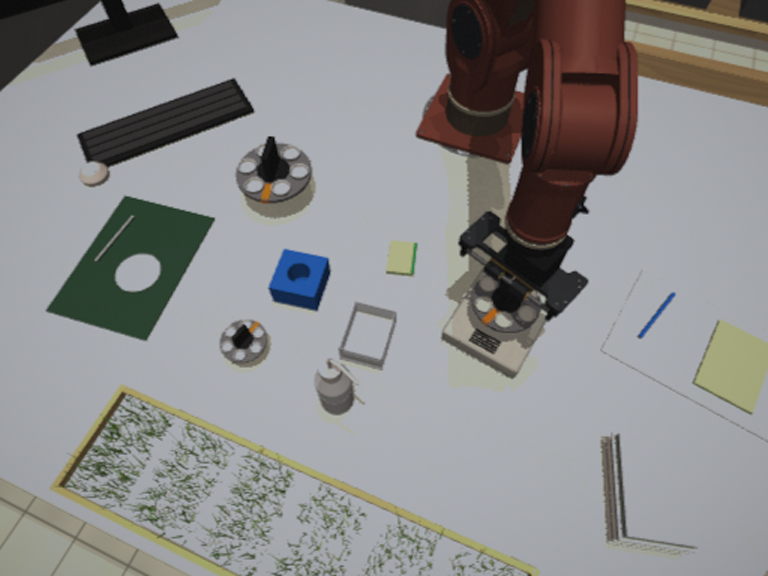

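The outline predicted for the home position (disc edge at z = 0.095 to 0.103) falls on the seen disc edge. The bottle (333,385), tub (368,335) and pad (402,258) are where they were, and the stand is empty. Height stays at 0.1245 m under 24 N, so I'm handing in.

```bash
python3 -c "
from plant import manip
print(manip.sign_off())"
```

```text
the job is handed in; nothing more can be done
None
```

The carousel is home on the drive unit's hub. The gripper still holds it by the grip bar and presses it down against the spring. I took the middle-sized carousel from the blue stand and lowered its shaft into the bore. I had set its angle to the keyway from the wrist camera, so the key went straight in with no turning needed in the hub. I handed it in at about 14 s of the 48 s allowed.

- **Fully home:** the tool stopped at 0.1245 m, against 0.1246 m worked out for home. It stayed there while the wrist reading rose by 9 N, from 15 to 25 N, so it is on a hard stop. The reading at hand-in was 24 N upward.
- **Grip and picture:** the finger gap stayed at 12 mm, so the grip held. The outline predicted for the home position matches the disc in the scene camera.
- **Bystanders:** the wash bottle, tub and note pad look unmoved.
- **Less certain:**
    - About 5.5 N of sideways force and 0.3° of tool tilt remained. The cameras cannot resolve a tilt of the disc that small.
    - During the last millimetres the force rose faster than the spring alone explains, probably from rubbing in the bore.
    - The wrist camera puts the grip about 6 mm off the bar's middle, along its length.

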